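# Demould a cast shelf bracket and lay it flush against the shelf board

## Robot

A 6-joint arm with a two-finger parallel gripper is mounted at the origin on the work surface. World frame = base frame: x ahead of the robot, y to its left, z up, the work surface at z = 0. Lengths are in mm, angles in rad, forces in N, time in s.
With the tool pointing down it reaches from about 350 to 775 mm from the base axis. Payload 7.3 kg.
Tool frame: the origin (TCP) lies on the front face of the gripper's body, between the roots of the fingers; the fingertips stand 66 mm ahead of it and the grasp point (between the pads) lies 47 mm ahead of it (bot.tip_extent is the distance from the TCP to the fingertips, in mm); z points along the fingers, y is the line along which they close (so a half turn about z gives the same grasp; the last joint's range is limited). The gripper opens to 92 mm and grips with 3 to 60 N. Pads are 19 mm wide; open, the fingers measure 130 mm over their backs; the gripper's body (75 mm by 190 mm) begins 47 mm behind the grasp point.
Start: joints at [1.004, 0.342, 1.524, -0, 1.275, -0.146], TCP at [214.443, 479.221, 292.241] pointing down, gripper open.
Joint ranges: [-2.53, 2.53], [-0.77, 2.02], [0.04, 2.7], [-1, 4.14], [0.28, 2.66], [-3.11, 3.11]. Speed limits (rad/s): [2.57, 2.57, 3.14, 3.14, 3.14, 3.14].

## Interface

Orientations are given as [roll, pitch, yaw] about the fixed x, y, z axes, in that order (R = Rz(yaw) Ry(pitch) Rx(roll)).
In Python, from plant import readout, viewer, order, bot gives the robot as it stands.
- The arm moves only by the shell command python3 -m creep 'ROWS'. ROWS is text: rows parted by semicolons, each of 7 numbers parted by spaces: the shift along the world's x, y, z in m, then the turn, a rotation vector about the world's x, y, z in rad, then the opening in per cent of the stroke, from 0 (shut) to 100 (fully open). A call has 1 to 8 rows; each row shifts and turns the commanded pose from where the row before left it; what a row does not reach is not made up. A row lasts 1/12 s, in which the tool goes at most 41.7 mm and 7.16 degrees, less where a joint would pass 70% of its speed; a pose out of reach is approached as far as the arm can. A call is refused whole if a number of a shift passes 0.0417 or a number of a turn 0.125, either way. A call with a gripper value outside its range is refused whole. The fingers move at their own pace and stop on an object; the grip force is fixed at half the most. Time passes only in rows, so rows that do not move let the fingers close. It gives the time, the measured TCP pose, the force, the opening and the grip force at its end, in the units of the state.
- readout.get_obs(): the state, without advancing time (a new reading comes with each control period).
- viewer.capture(name): name is "scene" or "top" or "wrist"; returns the picture (400x640x3 uint8, red, green, blue); there is no depth.
- viewer.camera_info(name): a dict with "fx", "fy", "cx", "cy" (pixels), "D" ([k1, k2, p1, p2, k3] as OpenCV has them; the pictures are not rectified), "origin" and "rotation" of the camera in the world. Camera axes: x right, y up, looking along -z (the intrinsics and any distortion apply to the point x, -y, -z); pixel columns grow to the right and rows downward; lengths in mm; the calibration is good to about 2 mm. A picture is of the moment at which its call begins: read the wrist's pose just before it. camera_info takes no time and is no camera call; for the wrist camera it gives the pose at the moment of the call.
- order.close_job(): hands the job in; it is judged then, once.
The state is a dict: "time": time; "joint_positions": joint angles; "dq": joint speeds; "tau": joint torques, N m; "tool_pos": TCP position; "tcp_rot": TCP orientation; "contact_force": force on the tool from outside, world axes, zero at the start; "moment": the same for the moment, N m; "grip_width": finger opening in mm; "finger_force": force on a finger pad.
Only numpy, scipy, OpenCV 4.12 (cv2) and the standard library are available. Lean on these libraries where they do the work, as an engineer would, in place of code of your own. Each camera call takes 0.05 s, during which the arm holds its last target. There are 200 camera calls.

## Task

Press the ejector lever of the mould to tip the cast L-shaped shelf bracket up, take hold of it and lift it clear of the mould. Lay it flat on the bench, same face up as it was cast, with its long straight back flush along the front edge of the clamped shelf board and not sticking out past the board's ends. Leave the glass jar standing where it is.

Things in the scene. Friction and masses are not known exactly. Their poses are not given: they have to be found in the camera images.
- bracket: Cast off-white L-shaped bracket, 22 mm thick, loose, about 0.25 kg. Origin: centre of the long leg's underside. Leg 40 mm wide (x -20 to 20), 150 mm long (y -75 to 75); a toe (y 39 to 75) stands out to x = -50 at the +y end. The back is the plain +x side. z up as cast. It starts in the mould, axes along the mould's, top 2 mm below the rim, 2 to 4 mm free all round: no grip until tipped up.
- mould: Plywood mould fixed to the bench, 120 mm (x -75 to 45) by 205 mm (y -105 to 100), 44 mm high; origin on the bench under the centre of the bracket's long leg, z up. Its open L-shaped cavity is 24 mm deep (floor 20 mm above the bench), toe pocket on the -x side at the +y end. The ejector lever sticks out of the -y end.
- ejector (a joint): Angle of the steel ejector lever, rad: 0 as built (outer arm rising outward at 46 degrees), 0.75 fully pressed down at its stop (outer arm almost level). Its short inner arm then lifts the bracket's -y end. Stiff hinge: it stays where it is left; pressing the pad takes about 8 to 12 N.
- ejector_hinge (a point): Axis of the lever: along the mould's x, in the slot of the mould's -y end wall, 92 mm from the mould's origin and 20 mm above the bench. The origin is on the axis.
- ejector_pad (a point): Centre of the upper face of the lever's dark steel pad (38 mm by 36 mm), moving with the lever: at 0 it is 38 mm beyond the hinge (mould's -y) and 50 mm above it; at 0.75 it is 62 mm beyond and 11 mm above it.
- board: Pine shelf board lying on the bench, fixed by two steel holdfasts over its far edge (62 mm high, 85 mm and more from the front edge). 120 mm deep (x from 0 to 120), 220 mm long (y from -110 to 110), 20 mm thick. Origin: middle of its front edge at bench height; +x points into the board, so the free bench is on its -x side; z up.
- back_a (a point): Point on the bracket's back, 70 mm from the middle towards the -y end (bracket frame 20, -70, 10 mm).
- back_b (a point): Point on the bracket's back, 70 mm from the middle towards the +y (toe) end (bracket frame 20, 70, 10 mm).
- end_free (a point): Middle of the lower edge of the bracket's -y end (bracket frame 0, -75, 0 mm). With the lever fully down the bracket stays tipped about 19 degrees: this end stands about 24 mm above the mould's rim, the toe end still on the cavity floor.
- end_toe (a point): Middle of the lower edge of the bracket's +y end (bracket frame 0, 75, 0 mm).
- jar: Low glass jar with steel cap, 64 mm across, 75 mm high, standing behind the middle of the work area; origin under its centre. Leave it.
Mind the look-alikes: they are no part of the job. Leave any red or turquoise look-alike of the jar alone.

How it is judged (in metres and radians):
On the way, in this order (a step that is already met when the one before it is completed fails the run):
1. the lever has been pressed and the bracket's free end stands tipped up above the mould's rim (value of joint ejector above 0.55 rad and z of end_free in the frame of mould above 0.05 m), for 0.2 s.
2. the bracket is held by the fingers with both ends clear above the mould's rim (height (world z) of each of end_free, end_toe above 0.046 m and contact force between the fingers and bracket above 1 N), for 0.2 s.
At the end, for the whole second after the job is handed in: The bracket lies flat on the bench, cast face up (within 0.05 rad, underside within 4 mm of the bench), at rest, both back points within 2.5 mm of the plane of the board's front edge and both ends within the board's length (to 2 mm); the jar stands within 30 mm of where it was (height (world z) of bracket below 0.004 m and angle between bracket's own z axis and vertical below 0.05 rad and x of back_a in the frame of board between -0.0025 and 0.0025 m and x of back_b in the frame of board between -0.0025 and 0.0025 m and y of back_a in the frame of board between -0.107 and 0.107 m and y of back_b in the frame of board between -0.107 and 0.107 m and linear speed of bracket below 0.01 m/s and distance of jar from where it was at the start of the episode below 0.03 m and angle between jar's own z axis and vertical below 0.1 rad); the robot touches nothing.
It fails at once if the jar is knocked over or shoved away (distance of jar from where it was at the start of the episode above 0.03 m or angle between jar's own z axis and vertical above 0.3 rad).
It also fails if it takes over 72 s, if anything falls off the work surface, if the arm or the gripper's body presses on something with over 40 N, if the wrist force passes 120 N, or if a joint passes its speed limit or range.

## Working session

There is one attempt and no reset: what is moved stays moved. The work goes in short steps, Python scripts to look and compute and a shell command to move; the robot and the scene stay as the last step left them, time stands still between calls to the robot, and variables do not carry over. Pictures are saved under pics/ and viewed, at most 10 in all, crops included, and the job is handed in when it is done.

```bash
ls; mkdir -p pics
python3 - <<'E'
from plant import readout, viewer
import cv2,pprint
for n in("top","scene"):
    cv2.imwrite(f"pics/{n}0.png",viewer.capture(n)[:,:,::-1])
    print(viewer.camera_info(n))
print(readout.get_obs())
E
```

```text
pics
{'fx': 426.7678734012558, 'fy': 426.7678734012558, 'cx': 324.53505768156083, 'cy': 198.75866234251237, 'D': array([-0.11753291,  0.        ,  0.        ,  0.        ,  0.        ]), 'origin': array([ 503.16751255,  -36.17846924, 1169.23975246]), 'rotation': array([ 0.14730199,  0.00889191, -1.58493921])}
{'fx': 445.8536451732978, 'fy': 445.8536451732978, 'cx': 324.7940190574885, 'cy': 201.318115549904, 'D': array([-0.0506537,  0.       ,  0.       ,  0.       ,  0.       ]), 'origin': array([1277.88480356, -206.00810571,  908.42770756]), 'rotation': array([ 0.64954765, -0.01361077,  1.31954573])}
{'time': 0.1, 'joint_positions': array([ 1.00400312e+00,  3.42619989e-01,  1.52489561e+00, -7.62452169e-06,
        1.27540078e+00, -1.46033248e-01]), 'dq': array([-0.00032826, -0.00156168, -0.00134733,  0.00038097,  0.00100619,
        0.00010466]), 'tau': array([ 1.21672088e-03, -4.32005346e+01, -2.44696820e+01,  7.18080369e-02,
        5.26685861e-02, -7.35599929e-05]), 'tool_pos': array([214.29134601, 478.98311421, 291.64059633]), 'tcp_rot': array([-3.14028196e+00, -1.85406685e-04,  2.72083480e+00]), 'contact_force': array([ 0.23590146, -1.31841497,  0.45731688]), 'moment': array([ 0.04999371, -0.02378984,  0.0006694 ]), 'finger_force': 0.0, 'grip_width': 91.7733858520723}
```

View pics/top0.png

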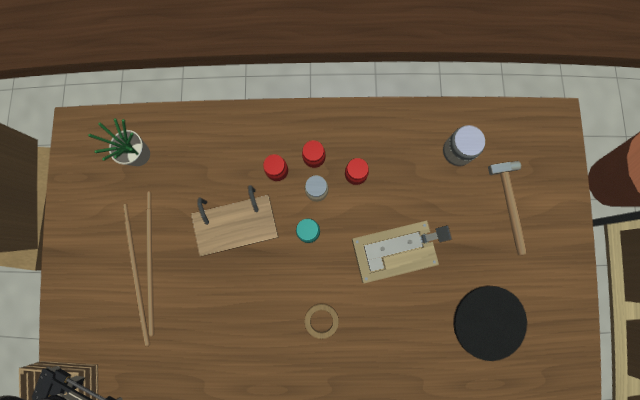

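View pics/scene0.png

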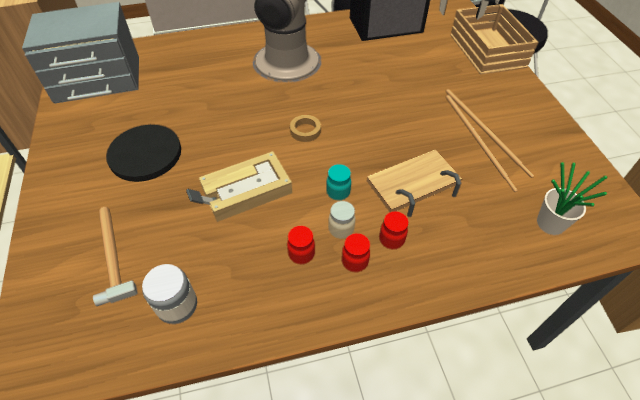

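The top picture shows the mould at about (397,251) with its lever pad at (443,234) on the right. The board is at (235,226) with its front edge from (201,255) to (277,238), and the real jar is at (316,187). The scene picture agrees, with red and turquoise look-alikes standing around the jar.

```bash
cat > h.py <<'E'
import numpy as np,cv2
from scipy.spatial.transform import Rotation as Ro
from plant import readout, viewer
def ray(ci,px):
    K=np.array([[ci['fx'],0,ci['cx']],[0,ci['fy'],ci['cy']],[0,0,1]])
    u=cv2.undistortPoints(np.array(px,float).reshape(-1,1,2),K,np.array(ci['D'])).reshape(-1,2)
    d=np.c_[u[:,0],-u[:,1],-np.ones(len(u))]
    return np.array(ci['origin']),Ro.from_euler('xyz',ci['rotation']).apply(d)
def onplane(ci,px,z):
    o,d=ray(ci,px); return o+d*((z-o[2])/d[:,2])[:,None]
def pix(ci,P):
    K=np.array([[ci['fx'],0,ci['cx']],[0,ci['fy'],ci['cy']],[0,0,1]])
    p=Ro.from_euler('xyz',ci['rotation']).inv().apply(np.atleast_2d(P)-ci['origin'])*[1,-1,-1]
    return cv2.projectPoints(p,np.zeros(3),np.zeros(3),K,np.array(ci['D']))[0].reshape(-1,2)
E
python3 - <<'E'
from h import *
im=cv2.imread('pics/top0.png');ci=viewer.camera_info('top')
hsv=cv2.cvtColor(im,cv2.COLOR_BGR2HSV)
for p in [(360,245),(425,260),(240,225),(220,240),(300,260),(180,240),(390,250),(443,234),(340,240)]:print(p,hsv[p[1],p[0]])
def rect(m,roi,z,name):
    x0,y0,x1,y1=roi; k=np.zeros_like(m);k[y0:y1,x0:x1]=m[y0:y1,x0:x1]
    k=cv2.morphologyEx(k,cv2.MORPH_CLOSE,np.ones((5,5)));k=cv2.morphologyEx(k,cv2.MORPH_OPEN,np.ones((3,3)))
    cs=cv2.findContours(k,cv2.RETR_EXTERNAL,cv2.CHAIN_APPROX_NONE)[0];c=max(cs,key=cv2.contourArea).reshape(-1,2)
    P=onplane(ci,c,z)[:,:2].astype(np.float32);r=cv2.minAreaRect(P);print(name,r,'\n',cv2.boxPoints(r))
    return k
m=((hsv[:,:,2]>120)).astype(np.uint8)*255
rect(m,(335,205,445,300),44,'mould');rect(m,(180,185,290,270),20,'board')
w=((hsv[:,:,1]<50)&(hsv[:,:,2]>150)).astype(np.uint8)*255
rect(w,(335,205,425,300),42,'bracket')
c=np.vstack([cv2.resize(im[200:300,335:460],None,fx=4,fy=4,interpolation=cv2.INTER_CUBIC)])
d=cv2.resize(cv2.cvtColor(m,cv2.COLOR_GRAY2BGR)[180:280,180:290],None,fx=3,fy=3)
d=cv2.copyMakeBorder(d,0,100,0,0,cv2.BORDER_CONSTANT)
dd=np.hstack([c[:400,:460],d[:400]]);print(dd.shape);cv2.imwrite('pics/c1.png',dd)
E
```

```text
(360, 245) [ 23  76 154]
(425, 260) [ 23  76 154]
(240, 225) [ 18  86 160]
(220, 240) [ 18  87 158]
(300, 260) [ 15 129 111]
(180, 240) [ 16 126 121]
(390, 250) [ 47  11 167]
(443, 234) [80 12 63]
(340, 240) [ 16 126 119]
mould ((505.5054626464844, -184.8027801513672), (175.09463500976562, 290.07391357421875), 7.846672534942627) 
 [[ 398.97705   -53.075996]
 [ 438.57867  -340.43393 ]
 [ 612.0339   -316.52957 ]
 [ 572.43225   -29.17163 ]]
board ((605.2987060546875, 223.83534240722656), (136.25994873046875, 296.99298095703125), 8.28543758392334) 
 [[516.4808   360.96405 ]
 [559.2789    67.070946]
 [694.11664   86.706635]
 [651.31854  380.59973 ]]
bracket ((528.7952880859375, -211.50079345703125), (69.62963104248047, 150.12518310546875), 12.952657699584961) 
 [[ 478.04132 -146.15172]
 [ 511.69125 -292.45706]
 [ 579.54926 -276.84985]
 [ 545.8993  -130.54453]]
(400, 790, 3)
```

View pics/c1.png

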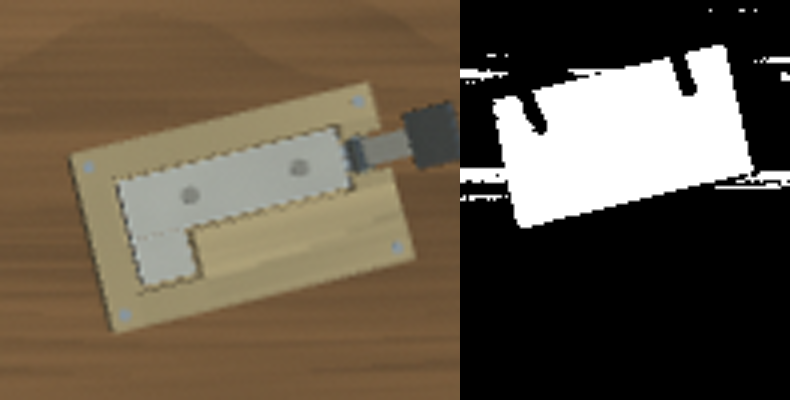

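The crop shows the bracket cleanly: the measured 150 × 70 mm matches the sizes given, with yaw about 0.226. The board mask picked up some bench grain. I'll move towards the board first, turning the tool on the way, and look at the board from the wrist there.

```bash
python3 -m creep '0.025 -0.0195 0 0 0 -0.071 100;0.025 -0.0195 0 0 0 -0.071 100;0.025 -0.0195 0 0 0 -0.071 100;0.025 -0.0195 0 0 0 -0.071 100;0.025 -0.0195 0 0 0 -0.071 100;0.025 -0.0195 0 0 0 -0.071 100;0.025 -0.0195 0 0 0 -0.071 0' && python3 -m creep '0.025 -0.0195 0 0 0 -0.071 0;0.025 -0.0195 0 0 0 -0.071 0;0.025 -0.0195 0 0 0 -0.071 0;0.025 -0.0195 0 0 0 -0.071 0;0.025 -0.0195 0 0 0 -0.071 0;0.025 -0.0195 0 0 0 -0.071 0;0 0 0 0 0 0 0;0 0 0 0 0 0 0'
python3 - <<'E'
from h import *
ci=viewer.camera_info('wrist');print(ci);print(readout.get_obs()['tool_pos'],readout.get_obs()['tcp_rot'])
np.save('w1.npy',ci,allow_pickle=True)
im=viewer.capture('wrist')[:,:,::-1];cv2.imwrite('pics/w1.png',im)
# board in top image by saturation
t=cv2.imread('pics/top0.png');c=viewer.camera_info('top');h=cv2.cvtColor(t,cv2.COLOR_BGR2HSV)
m=((h[:,:,1]<108)&(h[:,:,2]>140)).astype(np.uint8)*255
k=np.zeros_like(m);k[185:270,180:290]=m[185:270,180:290];k=cv2.morphologyEx(k,cv2.MORPH_OPEN,np.ones((3,3)))
q=max(cv2.findContours(k,0,1)[0],key=cv2.contourArea).reshape(-1,2)
r=cv2.minAreaRect(onplane(c,q,20)[:,:2].astype(np.float32));print(r,cv2.boxPoints(r))
E
```

```text
time: 0.68
tool_pos: [390.3, 341.5, 291.9]
tcp_rot: [-3.141, -0.0, 2.22]
contact_force: [-0.8, 0.4, -0.2]
grip_width: 88.3
finger_force: 0.0
time: 1.35
tool_pos: [540.2, 224.4, 291.3]
tcp_rot: [-3.14, -0.0, 1.795]
contact_force: [-0.5, -0.5, 0.4]
grip_width: 36.3
finger_force: 0.0
{'fx': 303.32647992950376, 'fy': 303.32647992950376, 'cx': 317.582588728741, 'cy': 203.1283266162943, 'D': array([-0.02374147,  0.        ,  0.        ,  0.        ,  0.        ]), 'origin': array([526.21969036, 291.17798899, 383.43720952]), 'rotation': array([-0.2518981 ,  0.00162075,  0.2257188 ])}
[540.20390468 224.44895144 291.26236066] [-3.14004772e+00 -1.77343503e-06  1.79543981e+00]
((606.0968017578125, 219.927734375), (119.1358413696289, 217.42832946777344), 12.947173118591309) [[523.6856  312.5317 ]
 [572.40094 100.63106]
 [688.508   127.32376]
 [639.79266 339.22443]]
```

View pics/w1.png

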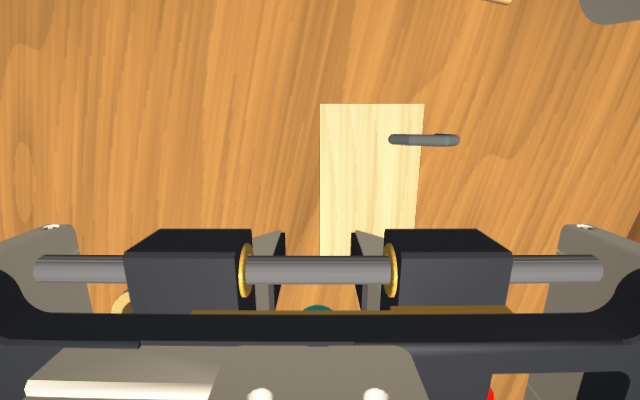

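The wrist picture shows the board's front edge as a vertical line at column 320, rows 104–250. That puts the board parallel to the tool, and the top view gives 119 × 217 mm at 12.95°. I'll work out the edge line and every target.

Run:
```python
from h import *
ci=np.load('w1.npy',allow_pickle=True).item();im=cv2.imread('pics/w1.png').astype(float)
pts=[]
for r in range(112,225,4):
    g=np.diff(im[r,305:335,0]); pts.append((305+np.argmax(g)+.5,r))
pts=np.array(pts);print(pts[:,0])
P=onplane(ci,pts,20);vx,vy,x0,y0=cv2.fitLine(P[:,:2].astype(np.float32),cv2.DIST_HUBER,0,.01,.01).ravel()
if vy<0: vx,vy=-vx,-vy
print('edge yaw',np.arctan2(-vx,vy),'pt',x0,y0)
n=np.array([vy,-vx]);print('offset wrist',n@[x0,y0],'top',[n@p for p in([523.69,312.53],[572.4,100.63])])
t=viewer.camera_info('top')
print('pad top',onplane(t,[[443,233.7]],70))
print('jar',onplane(t,[[316,187]],75))
```

```text
[319.5 319.5 319.5 319.5 319.5 319.5 319.5 319.5 319.5 319.5 319.5 319.5
 319.5 319.5 319.5 319.5 319.5 319.5 319.5 319.5 319.5 319.5 319.5 319.5
 319.5 319.5 319.5 319.5 319.5]
edge yaw 0.22726081 pt 538.6843 244.55136
offset wrist 579.93304 top [np.float64(580.6404778681696), np.float64(580.3549046804011)]
pad top [[ 570.09504483 -334.46700486   70.        ]]
jar [[696.94618756  -6.96267543  75.        ]]
```

The edge from the wrist (580.0 mm offset) and from the top view (580.4 mm) agree. The pad measures (570,−334), within 2 mm of the prediction. Next I go over the pad.

```bash
python3 -m creep '0.002 -0.037 0 0 0 0 0;0.002 -0.037 0 0 0 0 0;0.002 -0.037 0 0 0 0 0;0.002 -0.037 -0.005 0 0 0 0;0.002 -0.037 -0.01 0 0 0 0;0.002 -0.037 -0.01 0 0 0 0;0.002 -0.037 -0.01 0 0 0 0;0.002 -0.037 -0.01 0 0 0 0' && python3 -m creep '0.002 -0.037 -0.01 0 0 0 0;0.002 -0.037 -0.01 0 0 0 0;0.002 -0.037 -0.01 0 0 0 0;0.002 -0.037 -0.01 0 0 0 0;0.003 -0.037 -0.01 0 0 0 0;0.003 -0.037 -0.01 0 0 0 0;0.003 -0.037 -0.01 0 0 0 0;0 0 -0.005 0 0 0 0' && python3 -m creep '0 -0.003 0 0 0 0 0;0 0 0 0 0 0 0'
```

```text
time: 2.07
tool_pos: [554.7, -70.4, 247.1]
tcp_rot: [3.141, -0.0, 1.801]
contact_force: [1.4, -0.6, -0.5]
grip_width: 0.3
finger_force: 0.0
time: 2.73
tool_pos: [571.8, -334.1, 170.6]
tcp_rot: [-3.141, 0.002, 1.795]
contact_force: [-0.3, 0.6, -0.3]
grip_width: 0.7
finger_force: 0.0
time: 2.9
tool_pos: [572.4, -331.0, 171.9]
tcp_rot: [-3.141, -0.001, 1.799]
contact_force: [-0.5, 0.8, 0.1]
grip_width: 0.3
finger_force: 0.0
```

```bash
python3 -m creep '0 0 -0.012 0 0 0 0;0 -0.001 -0.012 0 0 0 0;0.001 -0.0035 -0.005 0 0 0 0;0.001 -0.0035 -0.005 0 0 0 0;0.0005 -0.0035 -0.005 0 0 0 0;0 0 0 0 0 0 0' && python3 -m creep '0.0005 -0.0026 -0.005 0 0 0 0;0.0006 -0.0026 -0.0055 0 0 0 0;0.0006 -0.0026 -0.0055 0 0 0 0;0.0004 -0.0016 -0.006 0 0 0 0;0.0004 -0.0016 -0.006 0 0 0 0;0 0 0 0 0 0 0'
```

```text
time: 3.4
tool_pos: [575.4, -343.3, 132.9]
tcp_rot: [3.141, -0.0, 1.799]
contact_force: [-1.1, 0.4, 4.0]
grip_width: 0.5
finger_force: 1.8
time: 3.9
tool_pos: [578.2, -355.9, 105.8]
tcp_rot: [3.14, 0.004, 1.798]
contact_force: [0.6, -2.4, 4.0]
grip_width: 0.3
finger_force: 1.7
```

```bash
python3 -m creep '0.0004 -0.0016 -0.004 0 0 0 0;0.0002 -0.001 -0.004 0 0 0 0;0 0 0 0 0 0 0' && python3 -m creep '0 0 -0.002 0 0 0 0;0 0 0 0 0 0 0;0 0 0 0 0 0 0'
python3 - <<'E'
from h import *
cv2.imwrite('pics/s2.png',cv2.resize(viewer.capture('scene')[120:240,160:340,::-1],None,fx=4,fy=4))
E
```

```text
time: 4.15
tool_pos: [578.7, -357.8, 97.7]
tcp_rot: [3.14, 0.003, 1.799]
contact_force: [0.3, -2.5, 3.3]
grip_width: 0.5
finger_force: 1.5
time: 4.4
tool_pos: [578.7, -357.9, 97.0]
tcp_rot: [3.14, 0.003, 1.799]
contact_force: [-2.2, -0.6, 8.9]
grip_width: 0.7
finger_force: 4.8
```

View pics/s2.png

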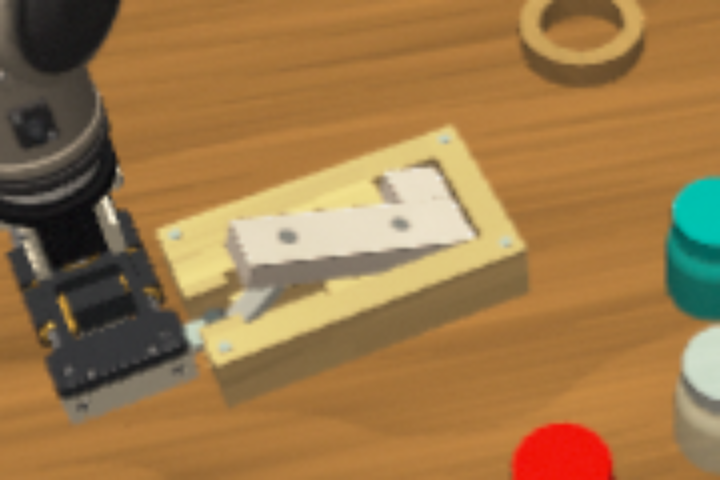

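The lever is down at its stop and the bracket is tipped, its free end standing well above the rim and the toe still in its pocket. Now I go up, tilt the tool to match and open the gripper.

```bash
python3 -m creep '0 0 0.031 0 0 0 0;0 0 0.032 0 0 0 0;0 0 0.031 0 0 0 0;-0.0053 0.0228 0 0 0 0 100;-0.0053 0.0228 0 -0.081 -0.0186 0 100;-0.0053 0.0228 0 -0.081 -0.0186 0 100;-0.0053 0.0228 0 -0.081 -0.0186 0 100;-0.0053 0.0228 0 -0.08 -0.0186 0 100' && python3 -m creep '-0.0053 0.0228 0 0 0 0 100;-0.0053 0.0228 0 0 0 0 100;-0.0053 0.0228 0 0 0 0 100;0 0 0 0 0 0 100;0 0 0 0 0 0 100'
python3 - <<'E'
from h import *
o=readout.get_obs();print(o['tool_pos'],o['tcp_rot'],Ro.from_euler('xyz',o['tcp_rot']).as_matrix())
ci=viewer.camera_info('wrist');np.save('w2.npy',ci,allow_pickle=True)
cv2.imwrite('pics/w2.png',viewer.capture('wrist')[:,:,::-1])
b=np.array([543.4,-208.1,0]);n=np.array([.9745,.2245,0]);u=np.array([-.2245,.9745,0]);z=np.array([0,0,1])
for y,h in((-66.8+7.2,68.8+20.8),(-14.1+6,52.8+17)):
  print([pix(ci,b+n*s+u*y+z*h) for s in(-20,20)])
E
```

```text
time: 5.12
tool_pos: [551.1, -241.7, 189.2]
tcp_rot: [3.14, 0.335, 1.799]
contact_force: [-0.1, -0.2, -0.3]
grip_width: 29.2
finger_force: 0.0
time: 5.53
tool_pos: [535.6, -173.5, 189.0]
tcp_rot: [-3.141, 0.331, 1.801]
contact_force: [0.3, -0.1, -0.2]
grip_width: 62.7
finger_force: 0.0
[ 535.60043247 -173.45228302  189.0396784 ] [-3.14090978  0.33109988  1.80108895] [[-2.15864437e-01  9.73650087e-01  7.35394603e-02]
 [ 9.20718930e-01  2.28046246e-01 -3.16656851e-01]
 [-3.25083368e-01 -6.45779747e-04 -9.45685141e-01]]
[array([[290.3742711 , 287.47284998]]), array([[340.37801564, 287.66718805]])]
[array([[289.26823142, 220.99576984]]), array([[341.93137746, 221.22034736]])]
```

View pics/w2.png

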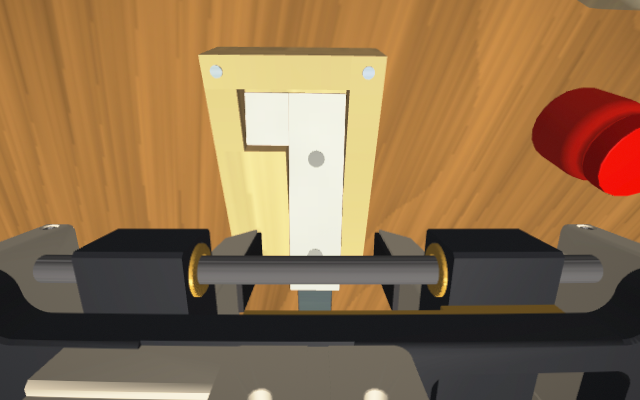

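The leg's edges lie at columns 290 and 344 and its free end at row 290, within 3 px of my prediction (289/342 and 287), so I go in along the bracket's normal and grip.

```bash
python3 -m creep '0.001 -0.0044 -0.0123 0 0 0 72;0.001 -0.0044 -0.0123 0 0 0 72;0.001 -0.0044 -0.0123 0 0 0 72;0.001 -0.0044 -0.0123 0 0 0 72;0.001 -0.0044 -0.0123 0 0 0 72;0.001 -0.0044 -0.0123 0 0 0 72;0 0 0 0 0 0 72' && python3 -m creep '0 0 0 0 0 0 0;0 0 0 0 0 0 0;0 0 0 0 0 0 0;0 0 0 0 0 0 0;0 0 0 0 0 0 0;0 0 0 0 0 0 0;0 0 0 0 0 0 0'
```

```text
time: 6.17
tool_pos: [540.7, -202.5, 112.8]
tcp_rot: [-3.138, 0.329, 1.797]
contact_force: [-1.2, 0.6, -0.9]
grip_width: 66.3
finger_force: 0.0
time: 6.75
tool_pos: [541.9, -201.3, 116.1]
tcp_rot: [3.141, 0.332, 1.798]
contact_force: [-0.8, 0.9, 4.4]
grip_width: 39.5
finger_force: 30.0
```

```bash
python3 -m creep '0 0 0.005 0 0 0 0;0 0 0.007 0 0 0 0;0 0 0.009 0 0 0 0;0 0 0.012 0 0 0 0;0 0 0.015 0 0 0 0;0 0 0.015 0 0 0 0;0 0 0.015 0 0 0 0;0 0 0.012 0 0 0 0' && python3 -m creep '0 0 0 0 0 0 0;0 0 0 0 0 0 0;0 0 0 0 0 0 0'
python3 - <<'E'
from h import *
cv2.imwrite('pics/s3.png',cv2.resize(viewer.capture('scene')[90:230,150:350,::-1],None,fx=3,fy=3))
E
```

```text
time: 7.42
tool_pos: [541.8, -201.4, 207.3]
tcp_rot: [3.14, 0.332, 1.797]
contact_force: [0.4, 0.6, -3.4]
grip_width: 39.9
finger_force: 30.0
time: 7.67
tool_pos: [541.2, -201.2, 204.9]
tcp_rot: [-3.141, 0.331, 1.798]
contact_force: [1.0, -0.0, -2.7]
grip_width: 39.4
finger_force: 30.0
```

View pics/s3.png

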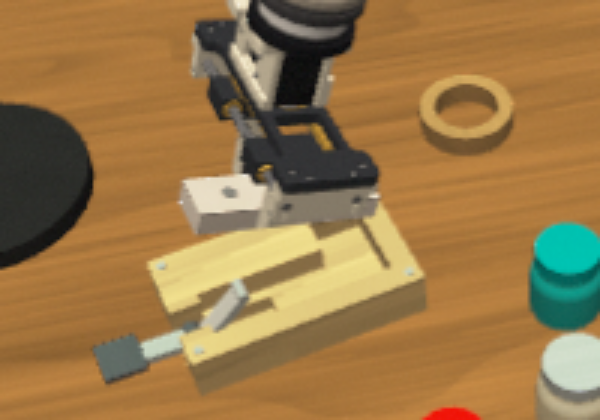

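The bracket is held, clear of the empty mould, and the force shows its weight. I carry it over in front of the board and level it.

```bash
python3 -m creep '-0.0018 0.0155 0 0 0 0 0;-0.0036 0.0313 0 0.0405 0.0093 0 0;-0.0036 0.0313 0 0.0405 0.0093 0 0;-0.0036 0.0313 0 0.0405 0.0093 0 0;-0.0036 0.0313 0 0.0405 0.0093 0 0;-0.0036 0.0313 0 0.0405 0.0093 0 0;-0.0036 0.0313 0 0.0405 0.0093 0 0;-0.0036 0.0313 0 0.0405 0.0093 0 0' && python3 -m creep '-0.0036 0.0313 0 0.0405 0.0093 0 0;-0.0036 0.0313 0 0 0 0 0;-0.0036 0.0313 -0.01 0 0 0 0;-0.0036 0.0313 -0.02 0 0 0 0;-0.0018 0.0155 -0.025 0 0 0 0;0 0 -0.025 0 0 0 0;0 0 -0.02 0 0 0 0;0 0 0 0 0 0 0' && python3 -m creep '0 0 -0.015 0 0 0 0;0 0 0 0 0 0 0;0 0 0 0 0 0 0'
python3 - <<'E'
from h import *
o=readout.get_obs();print(o['tool_pos'],o['tcp_rot'],o['time'])
cv2.imwrite('pics/s4.png',cv2.resize(viewer.capture('scene')[110:250,320:520,::-1],None,fx=3,fy=3))
E
```

```text
time: 8.38
tool_pos: [514.0, 34.7, 204.6]
tcp_rot: [-3.14, 0.038, 1.798]
contact_force: [0.9, -0.6, -2.5]
grip_width: 39.9
finger_force: 30.0
time: 9.05
tool_pos: [495.6, 173.8, 101.0]
tcp_rot: [-3.133, -0.001, 1.799]
contact_force: [-0.2, -0.3, -3.4]
grip_width: 39.6
finger_force: 30.0
time: 9.3
tool_pos: [498.4, 173.6, 90.6]
tcp_rot: [-3.141, -0.001, 1.797]
contact_force: [1.5, 0.2, -2.1]
grip_width: 39.8
finger_force: 30.0
[498.36603048 173.63548186  90.58095814] [-3.14070991e+00 -9.09910330e-04  1.79734134e+00] 9.3
```

View pics/s4.png

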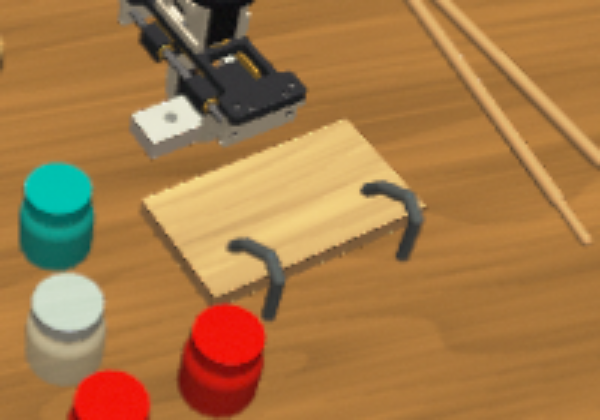

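The bracket hangs level, about 20 mm up, in front of the board and parallel to it. I lower it until it touches.

```bash
python3 -m creep '0 0 -0.006 0 0 0 0;0 0 -0.006 0 0 0 0;0 0 -0.003 0 0 0 0;0 0 0 0 0 0 0;0 0 0 0 0 0 0' && python3 -m creep '0 0 -0.0015 0 0 0 0;0 0 -0.0015 0 0 0 0;0 0 0 0 0 0 0;0 0 0 0 0 0 0' && python3 -m creep '0 0 -0.0015 0 0 0 0;0 0 -0.001 0 0 0 0;0 0 0 0 0 0 0;0 0 0 0 0 0 0'
```

```text
time: 9.77
tool_pos: [498.3, 173.9, 75.3]
tcp_rot: [-3.141, -0.001, 1.798]
contact_force: [0.2, -0.4, -2.0]
grip_width: 39.6
finger_force: 30.0
time: 10.1
tool_pos: [498.4, 173.9, 72.4]
tcp_rot: [3.141, -0.001, 1.798]
contact_force: [-0.3, -0.7, -2.9]
grip_width: 39.7
finger_force: 30.0
time: 10.43
tool_pos: [498.5, 173.9, 70.0]
tcp_rot: [3.141, -0.001, 1.798]
contact_force: [-0.9, 0.2, -2.1]
grip_width: 40.0
finger_force: 30.0
```

```bash
python3 -m creep '0 0 -0.001 0 0 0 0;0 0 0 0 0 0 0;0 0 0 0 0 0 0' && python3 -m creep '0 0 -0.001 0 0 0 0;0 0 0 0 0 0 0;0 0 0 0 0 0 0'
```

```text
time: 10.68
tool_pos: [498.6, 173.9, 69.4]
tcp_rot: [3.141, -0.001, 1.798]
contact_force: [-1.2, -1.2, 4.7]
grip_width: 39.7
finger_force: 30.0
time: 10.93
tool_pos: [498.6, 173.9, 69.4]
tcp_rot: [3.14, -0.001, 1.798]
contact_force: [-4.2, -3.0, 15.4]
grip_width: 39.9
finger_force: 30.0
```

It's on the bench. I release, rise, close the fingers, then come down on the toe side of the leg ready to push.

```bash
python3 -m creep '0 0 0.001 0 0 0 57;0 0 0 0 0 0 57;0 0 0 0 0 0 57;0 0 0 0 0 0 57;0 0 0 0 0 0 57;0 0 0.01 0 0 0 57;0 0 0.025 0 0 0 57;0 0 0.025 0 0 0 57' && python3 -m creep '0 0 0 0 0 0 0;-0.0275 0.0055 0 0 0 0 0;-0.0275 0.0055 0 0 0 0 0;0 0 0 0 0 0 0;0 0 0 0 0 0 0;0 0 0 0 0 0 0;0 0 0 0 0 0 0;0 0 0 0 0 0 0'
python3 - <<'E'
from h import *
o=readout.get_obs();print(o['tool_pos'],o['tcp_rot'],o['grip_width'])
ci=viewer.camera_info('top');im=viewer.capture('top')[:,:,::-1];cv2.imwrite('pics/t5.png',im[150:300,150:350])
h=cv2.cvtColor(im,cv2.COLOR_BGR2HSV);w=((h[:,:,1]<50)&(h[:,:,2]>150)).astype(np.uint8)*255
k=np.zeros_like(w);k[200:310,180:305]=w[200:310,180:305]
for c in cv2.findContours(k,0,1)[0]:
  if cv2.contourArea(c)>60:
    r=cv2.minAreaRect(onplane(ci,c.reshape(-1,2),22)[:,:2].astype(np.float32));print(r);b=cv2.boxPoints(r);print(b@[.9745,.2245],b@[-.2245,.9745])
E
```

```text
time: 11.6
tool_pos: [497.8, 173.8, 129.3]
tcp_rot: [-3.139, -0.001, 1.798]
contact_force: [1.1, 0.7, 0.8]
grip_width: 52.5
finger_force: 0.0
time: 12.27
tool_pos: [444.4, 184.8, 129.0]
tcp_rot: [3.141, -0.001, 1.797]
contact_force: [0.0, 1.1, 0.2]
grip_width: 3.7
finger_force: 0.0
[444.35194224 184.79598399 128.97951648] [ 3.14050488e+00 -9.24935369e-04  1.79720553e+00] 3.706809546403612
((504.7184753417969, 152.5849151611328), (38.24573516845703, 69.59554290771484), 13.407959938049316)
[506.71659476 507.2447318  545.49037033 544.96217381] [70.03723444  0.4419297   0.73216293 70.32748137]
```

The visible leg lies at n 507–545 and is parallel to the edge, as planned. I come down behind it and push slowly along the board's x.

```bash
python3 -m creep '0 0 -0.025 0 0 0 0;0 0 -0.025 0 0 0 0;0 0 -0.007 0 0 0 0;0 0 0 0 0 0 0;0.0039 0.0009 0 0 0 0 0;0.0039 0.0009 0 0 0 0 0' && python3 -m creep '0.0039 0.0009 0 0 0 0 0;0.0039 0.0009 0 0 0 0 0;0.0039 0.0009 0 0 0 0 0;0.0039 0.0009 0 0 0 0 0;0.0039 0.0009 0 0 0 0 0;0.0039 0.0009 0 0 0 0 0;0.0039 0.0009 0 0 0 0 0' && python3 -m creep '0.0039 0.0009 0 0 0 0 0;0.0019 0.0004 0 0 0 0 0;0 0 0 0 0 0 0;0 0 0 0 0 0 0'
```

```text
time: 12.82
tool_pos: [452.3, 186.9, 72.9]
tcp_rot: [3.14, -0.001, 1.798]
contact_force: [-0.4, 0.0, -0.2]
grip_width: 0.7
finger_force: 0.0
time: 13.4
tool_pos: [478.8, 193.1, 72.0]
tcp_rot: [3.142, -0.001, 1.798]
contact_force: [-2.0, -0.9, 2.0]
grip_width: 0.4
finger_force: 1.7
time: 13.73
tool_pos: [485.0, 194.4, 71.9]
tcp_rot: [3.14, -0.001, 1.798]
contact_force: [0.7, 0.5, -0.4]
grip_width: 0.3
finger_force: 0.0
```

```bash
python3 -m creep '0.001 0.0002 0 0 0 0 0;0.001 0.0002 0 0 0 0 0;0.001 0.0002 0 0 0 0 0;0 0 0 0 0 0 0;0 0 0 0 0 0 0' && python3 -m creep '0.001 0.0002 0 0 0 0 0;0 0 0 0 0 0 0;0 0 0 0 0 0 0' && python3 -m creep '0.001 0.0002 0 0 0 0 0;0 0 0 0 0 0 0;0 0 0 0 0 0 0'
```

```text
time: 14.15
tool_pos: [487.3, 194.9, 71.9]
tcp_rot: [3.141, -0.001, 1.798]
contact_force: [-1.3, -0.8, 0.3]
grip_width: 0.8
finger_force: 0.8
time: 14.4
tool_pos: [488.5, 195.1, 71.9]
tcp_rot: [3.141, -0.001, 1.798]
contact_force: [-0.9, 0.2, 0.3]
grip_width: 0.2
finger_force: 0.5
time: 14.65
tool_pos: [489.5, 195.3, 71.9]
tcp_rot: [3.141, -0.001, 1.798]
contact_force: [-0.3, 0.7, -0.3]
grip_width: 0.4
finger_force: 0.4
```

```bash
python3 -m creep '0.001 0.0002 0 0 0 0 0;0 0 0 0 0 0 0;0 0 0 0 0 0 0' && python3 -m creep '0.001 0.0002 0 0 0 0 0;0 0 0 0 0 0 0;0 0 0 0 0 0 0' && python3 -m creep '0.001 0.0002 0 0 0 0 0;0 0 0 0 0 0 0;0 0 0 0 0 0 0'
```

```text
time: 14.9
tool_pos: [490.4, 195.6, 71.9]
tcp_rot: [3.141, -0.001, 1.798]
contact_force: [-1.3, -0.4, 0.4]
grip_width: 0.4
finger_force: 0.6
time: 15.15
tool_pos: [490.5, 195.6, 71.9]
tcp_rot: [-3.14, -0.001, 1.798]
contact_force: [-6.2, 0.2, 3.5]
grip_width: 0.3
finger_force: 2.7
time: 15.4
tool_pos: [490.7, 195.6, 71.9]
tcp_rot: [-3.138, -0.001, 1.798]
contact_force: [-8.7, -0.3, 6.5]
grip_width: 0.1
finger_force: 4.3
```

Contact with the board came at n = 522 mm, where I expected about 521. I seat it with one more step, back off, rise and check.

```bash
python3 -m creep '0.001 0.0002 0 0 0 0 0;0 0 0 0 0 0 0;0 0 0 0 0 0 0' && python3 -m creep '-0.005 -0.0012 0 0 0 0 0;-0.01 -0.0023 0 0 0 0 0;-0.02 -0.0046 0 0 0 0 0;0 0 0.03 0 0 0 0;0 0 0.04 0 0 0 0;0 0 0.04 0 0 0 0;-0.02 -0.03 0 0 0 0 0;-0.02 -0.035 0 0 0 0 0' && python3 -m creep '-0.01 -0.035 0 0 0 0 0;0 -0.04 0 0 0 0 0;0 -0.04 0 0 0 0 0;0 -0.04 0 0 0 0 0;0 0 0 0 0 0 0'
python3 - <<'E'
from h import *
ci=viewer.camera_info('top');im=viewer.capture('top')[:,:,::-1].copy()
h=cv2.cvtColor(im,cv2.COLOR_BGR2HSV);w=((h[:,:,1]<50)&(h[:,:,2]>150)).astype(np.uint8)*255
k=np.zeros_like(w);k[200:310,180:300]=w[200:310,180:300]
for c in cv2.findContours(k,0,1)[0]:
  if cv2.contourArea(c)>60:
    r=cv2.minAreaRect(onplane(ci,c.reshape(-1,2),22)[:,:2].astype(np.float32));print(r);b=cv2.boxPoints(r);print(b@[.9745,.2245]-580.2,b@[-.2245,.9745]-78.3)
s=viewer.capture('scene')[130:230,350:480,::-1]
a=cv2.resize(im[180:290,170:330],None,fx=2.5,fy=2.5,interpolation=cv2.INTER_CUBIC)
b=cv2.resize(s,(390,275),interpolation=cv2.INTER_CUBIC);print(a.shape)
cv2.imwrite('pics/f.png',np.hstack([a,b[:a.shape[0]]]))
E
```

```text
time: 15.65
tool_pos: [490.8, 195.7, 71.8]
tcp_rot: [-3.136, -0.001, 1.798]
contact_force: [-10.8, -2.0, 8.9]
grip_width: 0.4
finger_force: 6.0
time: 16.32
tool_pos: [420.7, 123.6, 184.7]
tcp_rot: [3.131, 0.0, 1.801]
contact_force: [0.9, -1.6, -1.0]
grip_width: 0.1
finger_force: 0.0
time: 16.73
tool_pos: [409.7, -38.2, 182.7]
tcp_rot: [3.138, 0.003, 1.791]
contact_force: [0.3, 0.1, -0.2]
grip_width: 0.1
finger_force: 0.0
((515.348876953125, 194.88079833984375), (67.20315551757812, 147.8897705078125), 13.42969036102295)
[-6.84323494e+01 -6.72539427e+01 -5.12406769e-02 -1.22965079e+00] [ 69.59215622 -78.29663439 -77.76111916  70.12765659]
(275, 400, 3)
```

View pics/f.png

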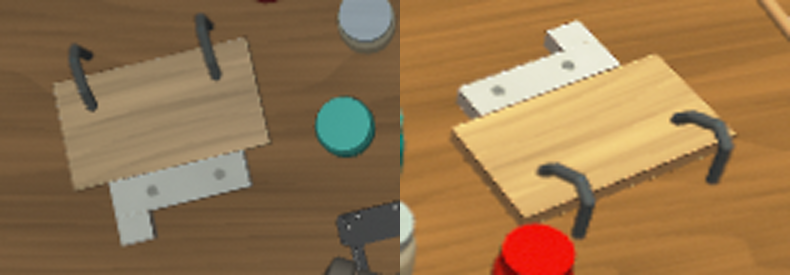

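The bracket lies flat with its face up. Its back runs along the board's front edge to within about 1 mm (0.0 and −1.2 at its two ends), from y −78 to 70, inside the board's ends. The jar still stands and the robot is clear, so I hand in.

```bash
python3 -c "
from plant import order
print(order.close_job())"
```

```text
the job is handed in; nothing more can be done
None
```

The job is handed in: the bracket was tipped out, lifted clear and laid flat, cast face up, with its back within about 1 mm of the board's front edge and inside its ends; the jar was left untouched, but no verdict came back.

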